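# Index a measuring head over the copper reference disc

### The job

Swing the measuring head from its parking place to the copper reference disc: draw the red spring pin, turn the wheel that way by the knob, and let the pin drop fully home in the hole of that station, then let go. The hole is hidden and has to be felt for, so never force the pin or the wheel sideways hard. Leave both discs in their nests and everything else on the table where it is.

Things in the scene. Friction and masses are not known exactly. Their poses are not given: they have to be found in the camera images.
- index_drum: Fixed grey drum under the wheel, 206 mm wide. Origin on the wheel's axis at table height, z up. Its +x axis points to the rubber-topped parking pad; at the start the red knob is on its -x side. Two black cup-shaped nests (42 mm wide, rim 33 mm high) stand 140 mm from the axis at +0.9 and -0.9 rad from +x about z; the copper disc lies in one, the brass disc in the other.
- swivel: Fixed hub carrying wheel, head and pin; origin and axes as the drum's. Under the wheel, hidden, lies the flat index ring with 11.5 mm holes 90 mm from the axis: one at wheel angle 0 (parking), one per station. The station holes are adjustable and not measured: each lies anywhere within 0.09 rad of wheel angle +0.9 or -0.9. Over 25 N between pin and ring harms them.
- wheel (a joint): Angle (rad) of the aluminium wheel (216 mm wide, upper face 49 mm above the table) with the head and pin: 0 parked, positive counterclockwise from above, stops at +-1.3. Dry friction (about 1.5 N at the knob; about 2.5 N with the pin riding); stays where it is left. Locked while the pin is in a hole (play about 0.01 rad either way).
- pin (a joint): Height (m) the 10 mm spring pin is drawn straight up: 0 home in a hole, 0.008 riding on the ring, at most 0.016. Spring pull 3.2 N when home, 4.7 N at 0.008, 5 N at 0.010. Let go beside a hole it rides on the ring; if the wheel is then turned slowly with the knob pushed sideways, free to sink, it snaps down 8 mm on reaching the hole and the wheel stops hard.
- knob_mid (a point): Middle of the red round upright knob on the pin: 24 mm wide, 30 mm high (15 mm above and below this point), 90 mm from the wheel's axis, opposite the head. With the pin home this point is 85 mm above the table. Under it a fixed steel sleeve, 22 mm wide, top 68 mm above the table, with a collar 32 mm wide, top at 52 mm.
- head_spot (a point): Centre of the lens under the white round measuring head (43 mm in diameter, with a blue band, top 106 mm above the table), 140 mm from the wheel's axis, opposite the knob, 48.5 mm above the table.
- disc_copper: Reddish copper-coloured reference disc, 32 mm in diameter, 11 mm high, lying loose in one of the two nests (not always the same one), its top 39 mm above the table; the head passes 9 mm above it. Origin at the middle of its underside, z up.
- disc_brass: Yellowish brass-coloured reference disc of the same size in the other nest. Origin at the middle of its underside, z up.
- mug_2: Loose white mug, 82x114x91 mm, a bystander. Origin at the middle of its underside.
- bottle_1: Loose small amber dropper bottle, 34 mm wide, 102 mm high, a bystander. Origin at the middle of its underside.
- stapler: Loose red and black stapler, 36x128x65 mm, a bystander. Origin at the middle of its underside.
Not all that is in view belongs to the job. What is meant by the disc_copper is not blue or pink, and is the smaller of those in its own colour.

How it is judged:
By the outcome, as a careful person would: the job done as asked, in the order asked, and still so for the second after the job is handed in, with the robot touching nothing.
It also fails if it takes over 43 s, if anything falls off the work surface, if the arm or the gripper's body presses on something with over 40 N, if the wrist force passes 120 N, or if a joint passes its speed limit or range.

### The arm

A 6-joint arm with a two-finger parallel gripper is mounted at the origin on a cart in front of the work surface, level with it; the furniture and walls round the work are solid. World frame = base frame: x ahead of the robot, y to its left, z up, the work surface at z = 0. Lengths are in m, angles in degrees, forces in N, time in s.
With the tool pointing down it reaches from about 0.375 to 0.9 m from the base axis. Payload 3.1 kg.
Tool frame: the origin (TCP) lies at the very end of the fingers, on their centre line; the grasp point (between the pads) lies 19 mm behind it; z points along the fingers, y is the line along which they close (so a half turn about z gives the same grasp; the last joint's range is limited). The gripper opens to 87 mm and grips with 3 to 60 N. Pads are 19 mm wide; open, the fingers measure 117 mm over their backs; the gripper's body (75 mm by 190 mm) begins 51 mm behind the grasp point.
Start: joints at [-75.258, 30.224, 82.088, -0, 67.689, -10.227], TCP at [0.264, -0.567, 0.223] pointing down, gripper open.
Joint ranges: [-176.69, 176.69], [-43.24, 126.21], [12.49, 139.97], [-82, 262], [0, 151.66], [-163.58, 163.58]. Speed limits (degrees/s): [159.86, 159.86, 180, 180, 180, 180].

### API

Orientations are given as a 3x3 rotation matrix whose columns are the frame's x, y, z axes.
In Python, from rig import bot, imaging gives the robot as it stands.
- The arm moves only by the tool drive_tool, never from a script. Its argument "deltas" is text: rows parted by semicolons, each of 5 numbers parted by spaces: the finger opening in mm, from 0 to 87, then the shift along the world's x, y, z in mm, then the turn about the world's z in rad. In form: jaw dx dy dz twist; .... A call has 1 to 12 rows; each row is the pose to reach, as a shift and turn from the pose commanded when the call began; what a row does not reach only later rows make up. A row lasts 1/10 s, in which the tool goes at most 50 mm and 8.59 degrees, less where a joint would pass 70% of its speed; a pose out of reach is approached as far as the arm can. A call with a gripper value outside its range is refused whole. The fingers move at their own pace and stop on an object; the grip force is fixed at half the most. Time passes only in rows, so rows that repeat a pose let the fingers close. It gives the time, the measured TCP pose, the force, the opening and the grip force at its end, in the units of the state.
- bot.read_state(): the state, without advancing time (a new reading comes with each control period).
- imaging.capture(name): name is "scene" or "top" or "wrist"; returns the picture (400x640x3 uint8, red, green, blue); there is no depth.
- imaging.camera_model(name): a dict with "fx", "fy", "cx", "cy" (pixels), "T" (4x4, takes a point from camera to world coordinates). Camera axes: x right, y down, z forward; pixel columns grow to the right and rows downward; lengths in m; the calibration is good to about 2 mm. A picture is of the moment at which its call begins: read the wrist's pose just before it. camera_model takes no time and is no camera call; for the wrist camera it gives the pose at the moment of the call.
- bot.hand_in(): hands the job in; it is judged then, once.
The state is a dict: "time_s": time; "joint_positions": joint angles; "qvel": joint speeds; "tau": joint torques, N m; "position": TCP position; "tcp_rot": TCP orientation; "force": force on the tool from outside, world axes, zero at the start; "moment": the same for the moment, N m; "opening": opening from 0.0 (shut) to 1.0 (fully open); "grasp_force": force on a finger pad.
Only numpy, scipy, OpenCV 4.12 (cv2) and the standard library are available. Lean on these libraries where they do the work, as an engineer would, in place of code of your own. Each camera call takes 0.05 s, during which the arm holds its last target. There are 200 camera calls.

## Working session

There is one attempt and no reset: what is moved stays moved. The work goes in short steps, Python scripts to look and compute and a tool call to move; the robot and the scene stay as the last step left them, time stands still between calls to the robot, and variables do not carry over. Pictures are saved under pics/ and viewed, at most 10 in all, crops included, and the job is handed in when it is done.

Besides the shell and the picture viewer there is one more tool, called in YAML: its name, and indented under it one key for each argument. drive_tool: Moves the arm, as the interface text tells. Its arguments: {"type":"object","properties":{"deltas":{"type":"string"}},"required":["deltas"]}

```bash
ls; mkdir -p pics
python3 - <<'E'
from rig import bot, imaging
import cv2, numpy as np
s=bot.read_state(); print(s['time_s'],s['position'],s['tcp_rot'],s['opening'],s['force'])
for n in ("scene","top"):
    im=imaging.capture(n); cv2.imwrite(f"pics/{n}0.png",im[:,:,::-1]); m=imaging.camera_model(n); print(n,m)
E
```

```text
pics
0.0 [ 0.26365568 -0.56585735  0.22157662] [[ 9.06542540e-01  4.22114084e-01 -5.68337842e-04]
 [ 4.22114305e-01 -9.06540193e-01  2.09556444e-03]
 [ 3.69346168e-04 -2.13962185e-03 -9.99997643e-01]] 0.9983589235229603 [-1.18078315 -0.23799553 -0.18032014]
scene {'fx': 502.05421897746345, 'fy': 502.05421897746345, 'cx': 323.51949023423833, 'cy': 192.42976682988942, 'T': array([[-0.70019473, -0.36732775,  0.6122072 , -0.25402274],
       [-0.71379885,  0.34241718, -0.61093508,  0.97079417],
       [ 0.01478314, -0.86476632, -0.50195683,  0.76661639],
       [ 0.        ,  0.        ,  0.        ,  1.        ]])}
top {'fx': 394.08105478128215, 'fy': 394.08105478128215, 'cx': 324.60285294422994, 'cy': 197.1300613670349, 'T': array([[-1.18786351e-02, -9.97707886e-01,  6.66173506e-02,
         5.06494203e-01],
       [-9.99929024e-01,  1.19134726e-02,  1.25696251e-04,
         1.45209070e-01],
       [-9.19052124e-04, -6.66111293e-02, -9.97778589e-01,
         9.48432483e-01],
       [ 0.00000000e+00,  0.00000000e+00,  0.00000000e+00,
         1.00000000e+00]])}
```

View pics/top0.png

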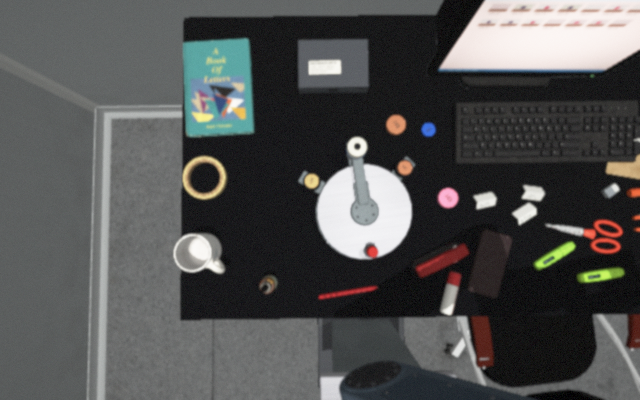

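View pics/scene0.png

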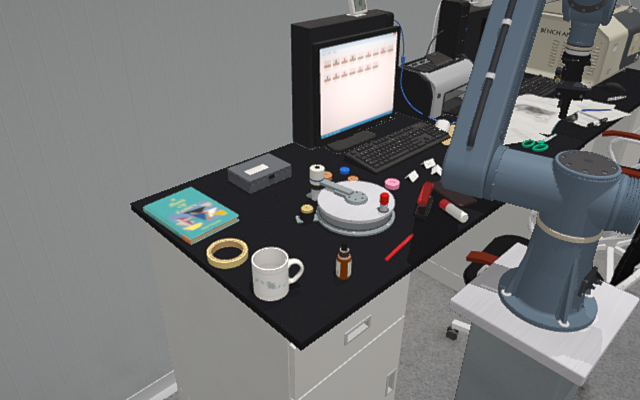

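Top view: copper disc in the nest at (405,167), which is clockwise (−0.9 side). The brass disc is at (312,181), the knob at (371,250), the head at (357,146) and the wheel centre near (364,211). The larger copper disc at (396,125) is a decoy. The scene view agrees: the knob is at (384,198) and clear of clutter.

```bash
cat > h.py <<'E'
import numpy as np, cv2
def ray(m,u,v,z):
    d=m['T'][:3,:3]@np.array([(u-m['cx'])/m['fx'],(v-m['cy'])/m['fy'],1]); o=m['T'][:3,3]
    return o+d*(z-o[2])/d[2]
def proj(m,p):
    q=np.linalg.inv(m['T'])@np.append(p,1); return m['fx']*q[0]/q[2]+m['cx'], m['fy']*q[1]/q[2]+m['cy']
def blob(mask,near,r):
    k=np.zeros(mask.shape,np.uint8); cv2.circle(k,near,r,1,-1); M=cv2.moments(mask.astype(np.uint8)*k,True)
    return M['m10']/M['m00'],M['m01']/M['m00'],M['m00']
E
python3 - <<'E'
from h import *
from rig import imaging
im=cv2.imread('pics/top0.png'); hsv=cv2.cvtColor(im,cv2.COLOR_BGR2HSV).astype(int); H,S,V=hsv[...,0],hsv[...,1],hsv[...,2]
m=imaging.camera_model('top')
w=((V>150)&(S<60)).astype(np.uint8); k=np.zeros_like(w); cv2.circle(k,(364,211),56,1,-1)
c=max(cv2.findContours(w*k,cv2.RETR_EXTERNAL,cv2.CHAIN_APPROX_NONE)[0],key=cv2.contourArea)
hull=cv2.convexHull(c); e=cv2.fitEllipse(hull); print('wheel px',e)
# keep clean arc: points away from the head
P=np.array([ray(m,*p,.049)[:2] for p in c[:,0,:] if abs(np.hypot(p[0]-364,p[1]-211)-48)<3])
A=np.c_[2*P,np.ones(len(P))]; s=np.linalg.lstsq(A,(P**2).sum(1),rcond=None)[0]; print('wheel',s[:2],np.sqrt(s[2]+s[0]**2+s[1]**2),len(P)); C=s[:2]
red=((H<8)|(H>172))&(S>150)&(V>90)
for n,mk,near,r,z in (('knob',red,(371,250),10,.092),('copper',(H<15)&(S>80)&(V>90),(405,167),11,.039),('brass',(H>15)&(H<30)&(S>60)&(V>100),(312,181),11,.039),('head',(V>150)&(S<60),(357,146),11,.106)):
    u,v,a=blob(mk,near,r); p=ray(m,u,v,z)[:2]; d=p-C; print(n,u,v,a,p,np.hypot(*d),np.arctan2(d[1],d[0]))
ms=imaging.camera_model('scene'); im2=cv2.imread('pics/scene0.png'); h2=cv2.cvtColor(im2,cv2.COLOR_BGR2HSV).astype(int)
u,v,a=blob(((h2[...,0]<8)|(h2[...,0]>172))&(h2[...,1]>150)&(h2[...,2]>90),(384,198),14); p=ray(ms,u,v,.085);print('knob scene',u,v,a,p)
E
```

```text
wheel px ((363.22314453125, 209.97483825683594), (94.4134292602539, 98.47303771972656), 154.04122924804688)
wheel [0.53456491 0.05625614] 0.10745074358581637 273
knob 371.5421686746988 251.13253012048193 83.0 [0.44567117 0.04541194] 0.08955274132710837 -3.0202018895305187
copper 404.3979057591623 167.3717277486911 191.0 [ 0.63431063 -0.04094232] 0.1392722114761245 -0.7724649086325085
brass 311.1197916666667 180.640625 192.0 [0.60591481 0.17613898] 0.13950879679959233 1.0339405657804643
head 356.6185567010309 146.66666666666666 291.0 [0.67118924 0.07484296] 0.13788284498578776 0.13521321785854257
knob scene 383.88235294117646 198.34117647058824 85.0 [0.44540316 0.04562176 0.085     ]
```

drive_tool:
  deltas: "50 182 611 -72 2.835;50 182 611 -72 2.835;50 182 611 -72 2.835;50 182 611 -72 2.835;50 182 611 -72 2.835;50 182 611 -72 2.835;50 182 611 -72 2.835;50 182 611 -72 2.835;50 182 611 -72 2.835;50 182 611 -72 2.835;50 182 611 -72 2.835;50 182 611 -72 2.835"

```text
time_s: 1.3
position: [0.4343, 0.0068, 0.155]
tcp_rot: [[-0.622, 0.783, 0.0], [0.783, 0.622, -0.0], [-0.0, 0.0, -1.0]]
force: [1.4, -0.8, 0.7]
opening: 0.575
grasp_force: 0.0
```

drive_tool:
  deltas: "50 11 38 -5 1.028;50 11 38 -5 1.028;50 11 38 -5 1.028;50 11 38 -5 1.028;50 11 38 -5 1.028;50 11 38 -5 1.028;50 11 38 -5 1.028;50 11 38 -5 1.028;50 11 38 -5 1.028"

```text
time_s: 2.2
position: [0.445, 0.0429, 0.1501]
tcp_rot: [[-0.993, -0.119, -0.0], [-0.119, 0.993, 0.0], [0.0, 0.0, -1.0]]
force: [-0.9, 0.3, 0.9]
opening: 0.578
grasp_force: 0.0
```

Run:
```python
from h import *
from rig import bot, imaging
s=bot.read_state(); print(s['time_s'],s['position'],s['tcp_rot'],s['force'],s['opening'],s['joint_positions'])
m=imaging.camera_model('wrist'); im=imaging.capture('wrist')[:,:,::-1]; cv2.imwrite('pics/w1.png',im)
hsv=cv2.cvtColor(np.ascontiguousarray(im),cv2.COLOR_BGR2HSV).astype(int); red=((hsv[...,0]<8)|(hsv[...,0]>172))&(hsv[...,1]>150)&(hsv[...,2]>90)
n,l,st,ce=cv2.connectedComponentsWithStats(red.astype(np.uint8))
for i in range(1,n):
    if st[i,4]>150: print(st[i],ce[i],ray(m,*ce[i],.1),ray(m,*ce[i],.085))
print(m['T'], proj(m,np.array([.4454,.045,.1])))
```

```text
2.2 [0.44495562 0.04287522 0.15010842] [[-9.92877192e-01 -1.19141863e-01 -3.12897646e-04]
 [-1.19141893e-01  9.92877235e-01  7.90251428e-05]
 [ 3.01253747e-04  1.15741480e-04 -9.99999948e-01]] [-0.91128005  0.34613556  0.93140156] 0.5777850883481531 [-8.87497086e+00  2.36618302e+01  1.11204744e+02  2.40872184e-03
  4.51518377e+01 -1.05719251e+02]
[ 316   77  152   15 1301] [396.71944658  83.92928517] [0.35201143 0.07854425 0.1       ] [0.3507286  0.08165353 0.085     ]
[  60  107  149   74 2521] [131.91907973 147.08409361] [ 0.41265502 -0.09077353  0.1       ] [ 0.41566301 -0.09964429  0.085     ]
[313 196  25  19 223] [325.4529148  205.21973094] [0.43793813 0.04314074 0.1       ] [0.44273502 0.04374506 0.085     ]
[[-1.18882658e-01  9.54820845e-01  2.72367523e-01  3.70142133e-01]
 [ 9.92907954e-01  1.14089888e-01  3.34259125e-02  3.45997666e-02]
 [ 8.41377727e-04  2.74409641e-01 -9.61612521e-01  3.11999857e-01]
 [ 0.00000000e+00  0.00000000e+00  0.00000000e+00  1.00000000e+00]] (np.float64(326.79243701625495), np.float64(215.39317227407085))
```

View pics/w1.png

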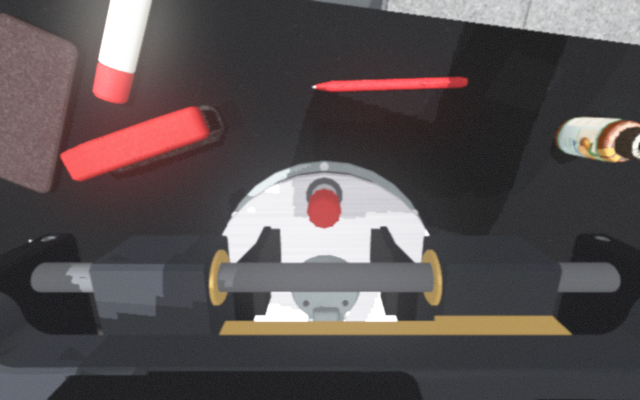

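Wrist view: knob at (325,205), centred between the fingers (gold rings at 219 and 433). It agrees with the other views to about 1–2 mm, so I'll descend around it.

drive_tool:
  deltas: "50 0 1 -40 0;50 0 1 -65 0;50 0 1 -79 0;50 0 1 -79 0;40 0 1 -79 0;34 0 1 -79 0;30 0 1 -79 0;30 0 1 -79 0;30 0 1 -79 0"

```text
time_s: 3.15
position: [0.4454, 0.0438, 0.0717]
tcp_rot: [[-0.993, -0.122, 0.001], [-0.122, 0.993, -0.0], [-0.001, -0.0, -1.0]]
force: [-0.3, -0.1, -0.1]
opening: 0.354
grasp_force: 0.0
```

```bash
cat > look.py <<'E'
from h import *
from rig import bot, imaging
import sys
s=bot.read_state(); print(s['time_s'],s['position'].round(4),s['force'].round(1),s['moment'].round(2),s['opening']*87)
im=np.ascontiguousarray(imaging.capture('scene')[:,:,::-1]); m=imaging.camera_model('scene')
hsv=cv2.cvtColor(im,cv2.COLOR_BGR2HSV).astype(int); red=((hsv[...,0]<8)|(hsv[...,0]>172))&(hsv[...,1]>150)&(hsv[...,2]>60)
x,y=map(int,proj(m,np.array([s['position'][0],s['position'][1],.085])))
k=np.zeros(red.shape,np.uint8); k[y-22:y+22,x-16:x+16]=1; k*=red.astype(np.uint8)
r,c=np.nonzero(k); print('red',len(r),'centroid',c.mean().round(2) if len(c) else 0,r.mean().round(2) if len(r) else 0,'rows',r.min(),r.max(),'rowcounts',k.sum(1)[r.min():r.max()+1])
if len(sys.argv)>1:
    cr=im[y-60:y+60,x-80:x+80]; cv2.imwrite(f'pics/{sys.argv[1]}.png',cv2.resize(cr,None,fx=5,fy=5,interpolation=cv2.INTER_CUBIC))
E
python3 look.py s1
```

```text
3.15 [0.4454 0.0438 0.0717] [-0.3 -0.1 -0.1] [ 0.12 -0.15 -0.04] 30.80629786296086
red 62 centroid 385.95 198.02 rows 192 204 rowcounts [2 5 5 6 6 5 5 5 5 5 5 5 3]
```

View pics/s1.png

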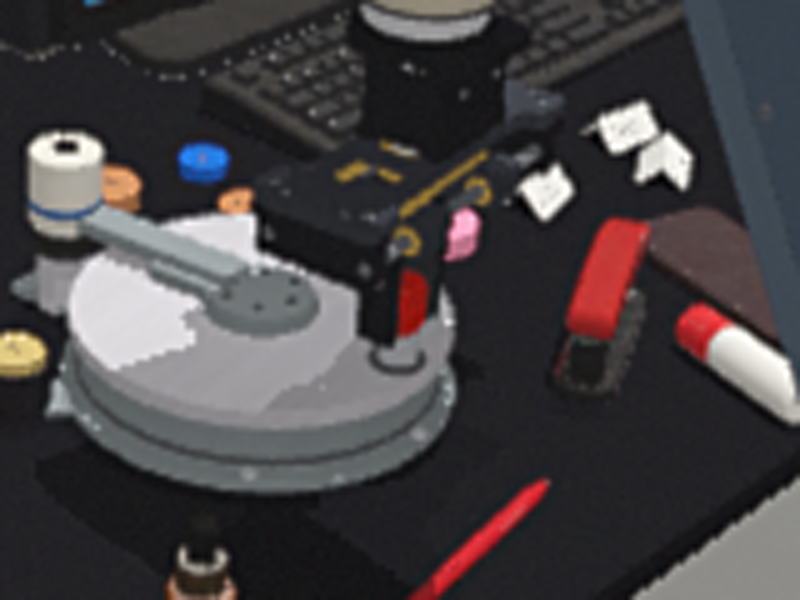

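The crop shows the knob between the fingers, with nothing touching. I'll close gently in steps and watch the side force.

drive_tool:
  deltas: "27 0 0 0 0;27 0 0 0 0;25 0 0 0 0;25 0 0 0 0"

```text
time_s: 3.6
position: [0.4451, 0.0435, 0.0713]
tcp_rot: [[-0.992, -0.122, 0.0], [-0.122, 0.992, -0.001], [-0.0, -0.001, -1.0]]
force: [-0.7, -3.1, 1.7]
opening: 0.289
grasp_force: 1.5
```

drive_tool:
  deltas: "25 0 -0.6 0 0;25 0 -0.6 0 0"

```text
time_s: 3.8
position: [0.4451, 0.0433, 0.0712]
tcp_rot: [[-0.993, -0.122, 0.0], [-0.122, 0.993, 0.0], [-0.0, 0.0, -1.0]]
force: [0.4, -1.3, 0.5]
opening: 0.291
grasp_force: 0.5
```

drive_tool:
  deltas: "24.5 0 -0.3 0 0;24 0 -0.3 0 0;22 0 -0.3 0 0;22 0 -0.3 0 0"

```text
time_s: 4.2
position: [0.4452, 0.0428, 0.0712]
tcp_rot: [[-0.993, -0.122, 0.0], [-0.122, 0.993, -0.0], [-0.0, -0.0, -1.0]]
force: [0.7, -2.2, -0.4]
opening: 0.267
grasp_force: 30.0
```

Gripped with only about 2 N of side force. Now I'll draw the pin 12 mm.

drive_tool:
  deltas: "20 0 0 3 0;20 0 0 6 0;20 0 0 9 0;20 0 0 12 0;20 0 0 12 0"

```text
time_s: 4.7
position: [0.4451, 0.043, 0.0835]
tcp_rot: [[-0.993, -0.122, 0.0], [-0.122, 0.993, 0.0], [-0.0, 0.0, -1.0]]
force: [1.2, -1.9, -6.8]
opening: 0.265
grasp_force: 30.0
```

```bash
python3 look.py
python3 - <<'E'
import numpy as np
C=np.array([.5346,.0563]); p=np.array([.4452,.0428]); d=p-C; print(np.hypot(*d),np.arctan2(d[1],d[0])+np.pi)
d=d/np.hypot(*d)*.09
for a in np.r_[np.arange(0,.79,.09),.78]:
    R=np.array([[np.cos(a),np.sin(a)],[-np.sin(a),np.cos(a)]]); print(round(a,2),(1000*(R@d-d)).round(1))
E
```

```text
4.7 [0.4451 0.043  0.0835] [ 1.2 -1.9 -6.8] [-0.14 -0.33 -0.02] 23.059089535828477
red 48 centroid 386.75 194.23 rows 189 200 rowcounts [3 3 5 5 5 5 5 4 4 4 3 2]
0.09041354986947474 0.14987436074515958
0.0 [0. 0.]
0.09 [-0.8  8.1]
0.18 [-1.  16.1]
0.27 [-0.4 24.2]
0.36 [ 1.  32.2]
0.45 [ 3. 40.]
0.54 [ 5.8 47.7]
0.63 [ 9.2 55. ]
0.72 [13.2 62. ]
0.78 [16.3 66.5]
```

Force z −6.8 N shows the pin drawn. I'll swing clockwise along the arc.

drive_tool:
  deltas: "20 -0.5 4 0 -0.045;20 -0.8 8.1 0 -0.09;20 -1 16.1 0 -0.18;20 -0.4 24.2 0 -0.27;20 1 32.2 0 -0.36;20 3 40 0 -0.45;20 5.8 47.7 0 -0.54;20 9.2 55 0 -0.63;20 9.2 55 0 -0.63"

```text
time_s: 5.65
position: [0.4564, 0.0983, 0.0834]
tcp_rot: [[-0.874, 0.486, 0.004], [0.486, 0.874, -0.0], [-0.004, 0.002, -1.0]]
force: [4.3, -3.8, -6.5]
opening: 0.264
grasp_force: 30.0
```

```bash
python3 look.py
python3 - <<'E'
from rig import bot
import numpy as np
p=np.array(bot.read_state()['position'])[:2]; d=p-[.5346,.0563]; print(np.hypot(*d),np.arctan2(d[1],d[0])+np.pi-2*np.pi*(d[1]>0)-.15)
E
```

```text
5.65 [0.4564 0.0983 0.0834] [ 4.3 -3.8 -6.5] [-0.52 -0.85 -0.15] 23.005138660412964
red 91 centroid 367.91 200.3 rows 195 206 rowcounts [7 8 8 9 8 8 7 8 8 8 7 5]
0.08879408761655648 -0.6377949580294292
```

drive_tool:
  deltas: "20 4 6.8 0 -0.09;20 7.2 10.4 0 -0.14;20 7.2 10.4 0 -0.14;20 7.2 10.4 -2 -0.14;20 7.2 10.4 -3.6 -0.14;20 7.2 10.4 -3.6 -0.14"

```text
time_s: 6.3
position: [0.4627, 0.1078, 0.0797]
tcp_rot: [[-0.799, 0.602, 0.003], [0.602, 0.799, -0.0], [-0.002, 0.002, -1.0]]
force: [5.1, -2.1, -4.9]
opening: 0.266
grasp_force: 30.0
```

```bash
python3 look.py
python3 - <<'E'
from rig import bot
import numpy as np
s=bot.read_state();p=np.array(s['position'])[:2]; d=p-[.5346,.0563]; print(np.hypot(*d),np.arctan2(d[1],d[0])+np.pi-2*np.pi*(d[1]>0)-.15, s['tcp_rot'][:2,1])
E
```

```text
6.3 [0.4627 0.1078 0.0797] [ 5.1 -2.1 -4.9] [-0.39 -0.96 -0.01] 23.159018285613673
red 102 centroid 363.08 202.05 rows 196 208 rowcounts [4 8 8 9 9 8 8 9 9 9 9 8 4]
0.08846631869499462 -0.7716359063586214 [0.60160635 0.79879138]
```

drive_tool:
  deltas: "28 0 0 0 0;28 0 0 0 0;28 0 0 -4 0;28 0 0 -7 0;28 0 0 -7 0"

```text
time_s: 6.85
position: [0.4605, 0.1085, 0.0721]
tcp_rot: [[-0.798, 0.603, -0.002], [0.603, 0.798, 0.0], [0.002, -0.001, -1.0]]
force: [0.5, 0.1, -0.6]
opening: 0.322
grasp_force: 0.0
```

```bash
python3 look.py s2
```

```text
6.85 [0.4605 0.1085 0.0721] [ 0.5  0.1 -0.6] [ 0.01 -0.07 -0.02] 28.01647099060562
red 101 centroid 362.87 202.1 rows 196 208 rowcounts [3 7 8 9 9 9 9 9 9 9 9 7 4]
```

View pics/s2.png

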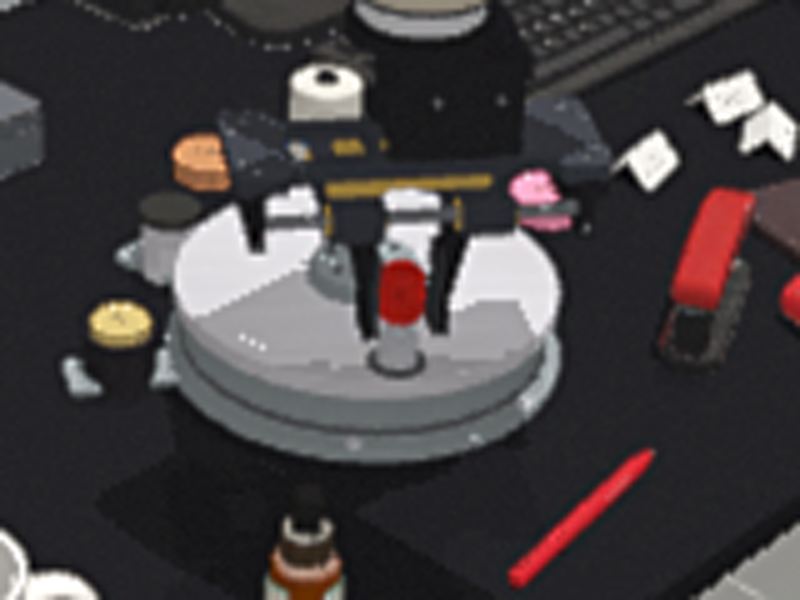

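The view shows the knob free between the fingers, riding high on its shaft. The arm is soft (about 2.3 N/mm), so slow 0.5 mm rows are gentle.

drive_tool:
  deltas: "28 0.3 0.4 0 0;28 0.6 0.8 0 0;28 0.9 1.2 0 0;28 1.2 1.6 0 0;28 1.5 2 0 0;28 1.8 2.4 0 -0.005;28 2.1 2.8 0 -0.01;28 2.4 3.2 0 -0.015;28 2.7 3.6 0 -0.02;28 3 4 0 -0.025;28 3.3 4.4 0 -0.03;28 3.6 4.8 0 -0.035"

```text
time_s: 8.1
position: [0.4646, 0.1124, 0.0726]
tcp_rot: [[-0.776, 0.631, -0.001], [0.631, 0.776, -0.001], [0.0, -0.002, -1.0]]
force: [-0.7, -6.0, 1.3]
opening: 0.323
grasp_force: 2.5
```

```bash
python3 look.py
```

```text
8.1 [0.4646 0.1124 0.0726] [-0.7 -6.   1.3] [-0.84  0.14  0.02] 28.11302583677133
red 105 centroid 361.92 202.13 rows 196 208 rowcounts [ 3  7  9  9  9  9  9 10 10  9  9  8  4]
```

drive_tool:
  deltas: "28 0.3 0.4 0 -0.005;28 0.6 0.8 0 -0.01;28 0.9 1.2 0 -0.015;28 1.3 1.6 0 -0.02;28 1.3 1.6 0 -0.02"

```text
time_s: 8.65
position: [0.4661, 0.1146, 0.0724]
tcp_rot: [[-0.763, 0.647, -0.001], [0.647, 0.763, -0.0], [0.0, -0.0, -1.0]]
force: [-1.1, -2.5, -0.7]
opening: 0.326
grasp_force: 1.1
```

```bash
python3 look.py
```

```text
8.65 [0.4661 0.1146 0.0724] [-1.1 -2.5 -0.7] [-0.3  -0.02  0.03] 28.32505623598367
red 108 centroid 360.78 202.26 rows 196 208 rowcounts [ 3  7  8  9  9 10 10 10 10  9  9  9  5]
```

The knob is moving smoothly and still riding, so I'll continue.

drive_tool:
  deltas: "28 0.3 0.4 0 -0.005;28 0.6 0.8 0 -0.01;28 1 1.1 0 -0.016;28 1.3 1.5 0 -0.022;28 1.6 1.9 0 -0.028;28 2 2.2 0 -0.033;28 2.3 2.6 0 -0.038;28 2.6 3 0 -0.044;28 2.6 3 0 -0.044"

```text
time_s: 9.6
position: [0.4679, 0.1167, 0.0725]
tcp_rot: [[-0.735, 0.678, -0.002], [0.678, 0.735, -0.002], [0.001, -0.003, -1.0]]
force: [-2.5, -8.1, -0.1]
opening: 0.323
grasp_force: 3.6
```

```bash
python3 look.py
```

```text
9.6 [0.4679 0.1167 0.0725] [-2.5 -8.1 -0.1] [-1.28  0.29  0.08] 28.071422625562654
red 106 centroid 359.7 204.69 rows 199 211 rowcounts [ 6  8  9  9 10 10  9  9 10  9  8  6  3]
```

The knob's image dropped about 2.5–3 px (≈8 mm) and the side force rose to 8 N, so the pin is in. I'll relieve the push and open.

drive_tool:
  deltas: "30 -1 -1.1 0 0;32 -2 -2.2 0 0;36 -2.3 -2.6 0 0;40 -1.5 -1.7 0 0;40 -1.5 -1.7 0 0"

```text
time_s: 10.15
position: [0.468, 0.1164, 0.0728]
tcp_rot: [[-0.734, 0.679, 0.001], [0.679, 0.734, 0.0], [-0.001, 0.001, -1.0]]
force: [-0.1, -0.5, 0.6]
opening: 0.446
grasp_force: 0.0
```

```bash
python3 look.py
python3 - <<'E'
from h import *
from rig import imaging
m=imaging.camera_model('scene')
C=np.array([.5346,.0563])
for a in (-.77,-.83,-.86,-.9):
    d=-.09*np.array([np.cos(.13+a),np.sin(.13+a)])
    for z in (.085,.093): print(a,z,np.round(proj(m,np.r_[C+d,z]),2))
E
```

```text
10.15 [0.468  0.1164 0.0728] [-0.1 -0.5  0.6] [ 0.03 -0.09  0.02] 38.77491287032407
red 97 centroid 359.64 204.56 rows 199 211 rowcounts [6 8 9 9 9 8 8 8 8 8 8 6 2]
-0.77 0.085 [362.97 204.55]
-0.77 0.093 [363.14 201.92]
-0.83 0.085 [360.93 204.64]
-0.83 0.093 [361.09 202.01]
-0.86 0.085 [359.89 204.66]
-0.86 0.093 [360.05 202.03]
-0.9 0.085 [358.51 204.66]
-0.9 0.093 [358.67 202.03]
```

The measured row, 204.56, matches the pin-home prediction of 204.66 (riding would be 202.0), with the wheel at about −0.865. Retreating straight up.

drive_tool:
  deltas: "44 0 0 10 0;44 0 0 30 0;44 0 0 60 0;44 0 0 100 0;44 0 0 140 0;44 -20 0 160 0;44 -20 0 160 0;44 -20 0 160 0"

```text
time_s: 11.0
position: [0.4474, 0.1161, 0.2332]
tcp_rot: [[-0.734, 0.679, 0.002], [0.679, 0.734, 0.0], [-0.001, 0.001, -1.0]]
force: [-0.1, 0.5, -0.7]
opening: 0.505
grasp_force: 0.0
```

```bash
python3 look.py s3
python3 - <<'E'
from h import *
from rig import imaging
im=np.ascontiguousarray(imaging.capture('scene')[100:300,230:470,::-1]); cv2.imwrite('pics/f.png',cv2.resize(im,None,fx=3,fy=3,interpolation=cv2.INTER_CUBIC))
E
```

```text
11.0 [0.4474 0.1161 0.2332] [-0.1  0.5 -0.7] [ 0.06 -0.13 -0.01] 43.9167364321528
red 96 centroid 359.68 204.64 rows 199 211 rowcounts [6 7 9 9 8 8 8 9 8 8 8 6 2]
```

View pics/f.png

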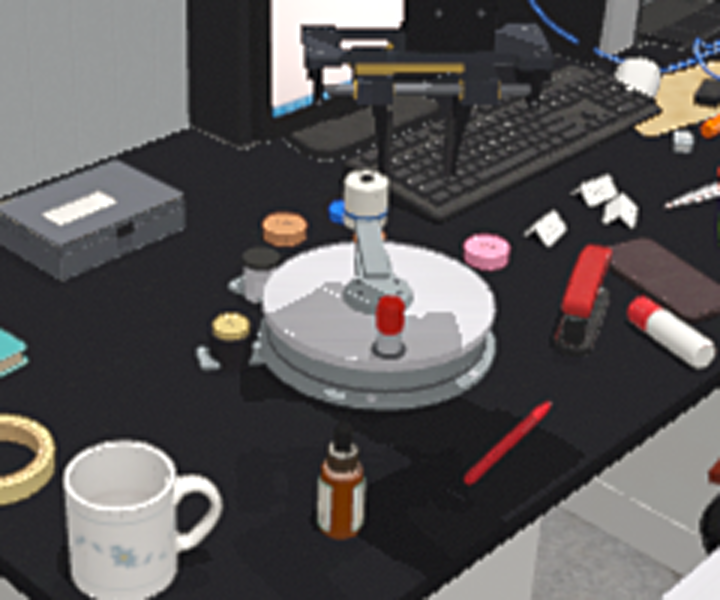

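The final view shows the head (365,200) over the copper nest, the knob (390,318) seated low on its sleeve, and everything else undisturbed. The gripper is clear, so I'm handing in.

```bash
python3 -c "
from rig import bot
print(bot.hand_in())"
```

```text
the job is handed in; nothing more can be done
None
```

The measuring head is locked over the copper disc: camera height puts the pin fully home with the wheel at about −0.865 rad, the peak measured side force was about 8 N, nothing else appears moved in the final view, and the job was handed in at about 11 s.

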